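# Set the rinsed camera housing before the drying blower and start it

### The job

Dry the rinsed camera housing: stand it upright midway between the mug and the float clip, squarely in front of the blower's outlet grille with its lens port facing the grille; set it down rather than dropping it, and let go. Then start the blower by pressing the raised key of the two interlocked keys on its top fully down, so that the one that is down now pops up. Do not knock or shift the mug, the clip, the carabiner or the torch.

Things in the scene. Friction and masses are not known exactly. Their poses are not given: they have to be found in the camera images.
- housing: Loose black camera housing, an upright block 46 mm deep (x) x 90 wide (y) x 90 high, about 0.4 kg. Origin: centre of its underside, z up. A round lens port, 40 mm across, juts 14 mm from its +x face, centred 30 mm up; above 50 mm both broad faces are flat, to be pinched along x from above. On top a 5 mm button and 4 mm latch. Starts alone at the right of the shelf, port away from the robot.
- housing_port (a point): Centre of the front glass of the housing's lens port: 38 mm from the housing's origin along its +x, 30 mm up.
- blower: Grey drying blower, fixed, 110 mm deep (x) x 220 wide (y) x 85 high. Origin: centre of its underside, z up. Outlet grille (180 x 48 mm) in its -x face, looking to the robot's side, turned up to 0.25 rad. Mug and clip flank the gap where the housing goes, about 160 mm before the origin and 140 mm either side of the middle line. All stands on a plank shelf, its top at z = 45 mm.
- mug: White ceramic mug, loose, 80 mm across, 92 mm high, its handle (about 30 mm, at its own +y) turned towards the robot's side. Origin: centre of its underside. It may be at either side of the gap.
- clip: Orange hard plastic float clip lying flat, loose, 97 mm long (its x) x 36 mm x 28 mm high: a rounded block with a snap hook at its +x end. Origin: on its underside, about the middle of its length. It lies at the other side of the gap from the mug.
- carabiner: Stainless carabiner lying flat, loose, 86 mm long (its x) x 54 mm x 10 mm. Origin: centre of its underside. Bystander, beyond the housing's start.
- torch: Bare aluminium dive torch, loose, standing on its wide head: 52 mm across below, 34 mm above, 105 mm high. Origin: centre of its underside. Bystander, beyond the housing's start.
- key_run_top (a point): Centre of the top face of the run key (up at the start), at the +y side of the pair (the left one seen from the robot); moves with the key. The two white keys stand side by side along the blower's y in the middle of its top, 38 mm apart, each 42 mm long (blower's x) x 26 wide, flat on top, 12 mm above the casing when up and 4 mm when down.
- key_stop_top (a point): Centre of the top face of the stop key, at the -y side of the pair (the right one seen from the robot); it is down at the start.
- key_run (a joint): Travel of the run key: 0 up (at the start), 0.008 m fully down, straight down. The two keys are interlocked: as one goes down, the other rises by as much. Pressing takes about 2 to 4 N all the way; a key stays where it is left.
- key_stop (a joint): Travel of the stop key: 0 up, 0.008 m fully down (at the start).

How it is judged:
By the outcome, as a careful person would: the job done as asked, in the order asked, and still so for the second after the job is handed in, with the robot touching nothing.
It also fails if it takes over 42 s, if anything falls off the work surface, if the arm or the gripper's body presses on something with over 40 N, if the wrist force passes 120 N, or if a joint passes its speed limit or range.

### The arm

A 6-joint arm with a two-finger parallel gripper is mounted at the origin on the work surface. World frame = base frame: x ahead of the robot, y to its left, z up, the work surface at z = 0. Lengths are in m, angles in degrees, forces in N, time in s.
With the tool pointing down it reaches from about 0.4 to 0.825 m from the base axis. Payload 7 kg.
Tool frame: the origin (TCP) lies midway between the tips of the shut fingers; the grasp point (between the pads) lies r.grip_depth behind it (r.grip_depth is the distance from the TCP to the grasp point, in m); z points along the fingers, y is the line along which they close (so a half turn about z gives the same grasp; the last joint's range is limited). The gripper opens to 88 mm and grips with 3 to 60 N. Pads are 19 mm wide; open, the fingers measure 130 mm over their backs; the gripper's body (78 mm by 193 mm) begins 47 mm behind the grasp point.
Start: joints at [83.085, 20.546, 0.682, 0, -70.136, -16.507], TCP at [0.268, 0.619, 0.227] pointing down, gripper open.
Joint ranges: [-176.03, 176.03], [-82.01, 121.73], [-58.28, 71.71], [-173.87, 95.51], [-174.79, -0.11], [-173.66, 173.66]. Speed limits (degrees/s): [136.94, 136.94, 172.46, 180, 180, 180].

### API

Orientations are given as [roll, pitch, yaw] about the fixed x, y, z axes, in that order (R = Rz(yaw) Ry(pitch) Rx(roll)).
In Python, from plant import r gives the robot as it stands.
- The arm moves only by the tool step_hand, called after ">>>" as name(argument=value, ...), one argument or row to a line, values as JSON. Schema: {"type":"object","properties":{"steps":{"type":"array","items":{"type":"object","properties":{"tx":{"type":"number"},"ty":{"type":"number"},"tz":{"type":"number"},"wx":{"type":"number"},"wy":{"type":"number"},"wz":{"type":"number"}},"additionalProperties":false},"minItems":1,"maxItems":12},"jaw":{"type":"number"},"squeeze":{"type":"number"},"only":{"type":"string"},"quiet":{"type":"boolean"},"lines":{"type":"string"}},"required":["steps"],"additionalProperties":false}. steps is a list of rows, 1 to 12 of them, each an object with the fields tx, ty, tz (the shift in m), wx, wy, wz (a rotation vector in degrees); a field left out counts as zero; each row is the pose to reach, as a shift and turn from the pose commanded when the call began, along the tool's axes at that moment; what a row does not reach only later rows make up. A row lasts 1/12 s, in which the tool goes at most 0.0417 m and 7.16 degrees, less where a joint would pass 70% of its speed; a pose out of reach is approached as far as the arm can. jaw is the finger opening in m, set as the call begins (left out keeps the last). The fingers move at their own pace and stop on an object; squeeze is the grip in N (left out, the last holds). Time passes only in rows, so rows that do not move let the fingers close. The tool returns the time, the measured TCP pose, the force, the opening and the grip force at its end. only (a regular expression) keeps the lines of the reply that match it, lines (a string "A,B") keeps lines A to B, and quiet returns only ok. Input that does not fit is refused with a message, and nothing moves.
- r.get_state(): the state, without advancing time (a new reading comes with each control period).
- r.capture(name): name is "scene" or "side" or "wrist"; returns a dict with "frame" (400x640x3 uint8, red, green, blue), "z_map" (400x640 float32, m along the optical axis (not along the pixel's ray), 0 where there is no reading), "fx", "fy", "cx", "cy" (pixels), "D" ([k1, k2, p1, p2, k3] as OpenCV has them; the pictures are not rectified), "cam_to_world" (4x4, takes a point from camera to world coordinates). Camera axes: x right, y down, z forward; pixel columns grow to the right and rows downward; lengths in m; the calibration is good to about 2 mm. A picture is of the moment at which its call begins.
- r.close_job(): hands the job in; it is judged then, once.
The state is a dict: "time_s": time; "joints": joint angles; "qd": joint speeds; "joint_torque": joint torques, N m; "tcp_pos": TCP position; "eef_rot": TCP orientation; "contact_force": force on the tool from outside, world axes, zero at the start; "moment": the same for the moment, N m; "gripper_width": finger opening in m; "gripper_force": force on a finger pad.
Only numpy, scipy, OpenCV 4.12 (cv2) and the standard library are available. Lean on these libraries where they do the work, as an engineer would, in place of code of your own. Each camera call takes 0.05 s, during which the arm holds its last target. There are 200 camera calls.

## Working session

There is one attempt and no reset: what is moved stays moved. The work goes in short steps, Python scripts to look and compute and a tool call to move; the robot and the scene stay as the last step left them, time stands still between calls to the robot, and variables do not carry over. Pictures are saved under pics/ and viewed, at most 10 in all, crops included, and the job is handed in when it is done.

```bash
ls; mkdir -p pics
```

Run:
```python
from plant import r
import cv2,numpy as np,pickle
d={n:r.capture(n) for n in("scene","side","wrist")}
pickle.dump(d,open('c0.pkl','wb'))
for n in d: cv2.imwrite(f'pics/{n}0.png',d[n]['frame'][...,::-1]); print(n,d[n]['cam_to_world'].round(3).tolist(),d[n]['fx'],(d[n]['z_map']>0).mean(),d[n]['D'])
s=r.get_state();print(s,r.grip_depth)
```

```text
pics
plant.py
scene [[0.367, 0.682, -0.633, 1.147], [0.93, -0.265, 0.254, -0.252], [0.006, -0.682, -0.731, 0.788], [0.0, 0.0, 0.0, 1.0]] 442.3520279029538 0.99613671875 [0.00227681 0.         0.         0.         0.        ]
side [[0.964, -0.152, 0.217, 0.327], [-0.265, -0.56, 0.785, -0.874], [0.002, -0.814, -0.58, 0.756], [0.0, 0.0, 0.0, 1.0]] 407.71625577385385 0.99603125 [-0.02389872  0.          0.          0.          0.        ]
wrist [[-0.398, -0.873, -0.283, 0.346], [-0.917, 0.379, 0.121, 0.586], [0.001, 0.308, -0.951, 0.384], [0.0, 0.0, 0.0, 1.0]] 349.79054877094023 0.996 [-0.0449251  0.         0.         0.         0.       ]
{'time_s': 0.15, 'joints': array([ 8.30832448e+01,  2.05817032e+01,  6.47671089e-01, -1.36495234e-02,
       -7.01367252e+01, -1.65066899e+01]), 'qd': array([-0.03535445, -0.11983244,  0.24303863,  0.08209504, -0.07394339,
       -0.03681584]), 'joint_torque': array([-1.45961141e-03, -5.83277178e+01,  2.93291295e+01,  7.00117260e+00,
        8.77227198e-03, -1.13891292e-04]), 'tcp_pos': array([0.26821584, 0.61903419, 0.22585847]), 'eef_rot': array([ 1.79928513e+02, -7.80133996e-03, -2.34280860e+01]), 'contact_force': array([-0.36489812,  0.12147679, -0.47907181]), 'moment': array([0.00769801, 0.03697528, 0.00386742]), 'gripper_force': 0.0, 'gripper_width': 0.08789124795443413} 0.0188
```

View pics/scene0.png

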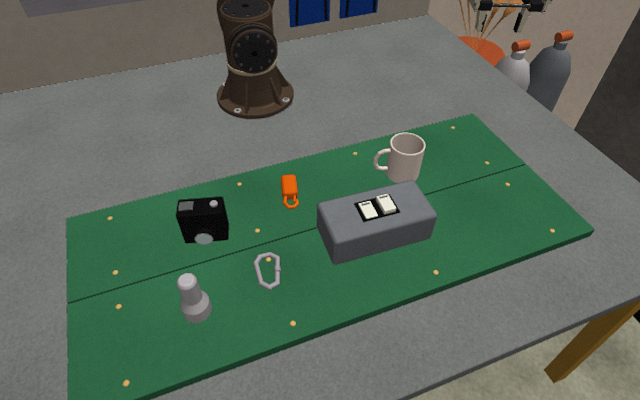

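View pics/side0.png

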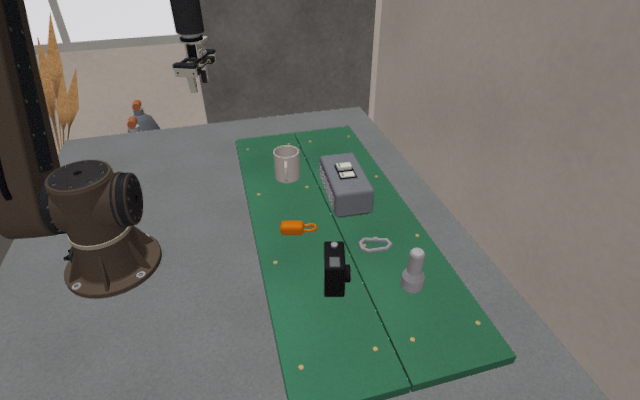

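Create h.py:
```python
import numpy as np,cv2,pickle
def K(c): return np.array([[c['fx'],0,c['cx']],[0,c['fy'],c['cy']],[0,0,1.]])
def cloud(c):
    h,w=c['z_map'].shape; v,u=np.mgrid[:h,:w]
    n=cv2.undistortPoints(np.stack([u,v],-1).reshape(-1,1,2).astype(np.float64),K(c),np.array(c['D'])).reshape(h,w,2)
    z=c['z_map'].astype(float)
    P=np.dstack([n*z[...,None],z]); T=np.array(c['cam_to_world'])
    P=P@T[:3,:3].T+T[:3,3]; P[z==0]=np.nan
    return P
```

```text
(no output)
```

The scene view shows the housing at about (204,220), clip (290,190), mug (405,157), carabiner (268,270), torch (193,298) and blower (376,222). The run key is at (386,204), raised, and the stop key at (368,209). The side view agrees, with the housing at (335,268), mug (287,165) and blower (346,185).

Create m.py:
```python
from h import *
d=pickle.load(open('c0.pkl','rb'))
def rect(n,p):
    p=p[:,:2].astype(np.float32); 
    (c,s,a)=cv2.minAreaRect(p*1000); print(n,len(p),'c',np.round(c,1),'size',np.round(s,1),'ang',round(a,2))
for cam in('scene','side'):
    P=cloud(d[cam]); F=d[cam]['frame']; hsv=cv2.cvtColor(F,cv2.COLOR_RGB2HSV); H,S,V=[hsv[...,i].astype(int) for i in range(3)]
    x,y,z=P[...,0],P[...,1],P[...,2]
    print(cam,'shelf z',np.nanmedian(z[(H>60)&(H<85)&(S>120)]))
    def blob(m,n,stat=True):
        m=m.astype(np.uint8); k,l,st,ce=cv2.connectedComponentsWithStats(m)
        if k<2: print(n,'none');return
        i=1+np.argmax(st[1:,4]); q=P[l==i]; print(n,'px',ce[i].round(0),'z',np.nanpercentile(q[:,2],[2,50,98]).round(4)); rect(n,q); return q
    on=(x>.3)&(x<1.1)&(abs(y)<.7)&(z>.05)&(z<.2)
    blob(on&(H>3)&(H<20)&(S>180)&(V>120),'clip')
    blob(on&(V<60)&(z>.06),'housing all')
    blob(on&(V<75)&(z>.128),'housing top')
    reg=on&(S<80)
    blob(reg&(z>.124)&(z<.1335)&(V>60)&(V<150),'blower top')
    blob(reg&(z>.132)&(V>180)&(y<.35),'key-ish')
    print()
```

```bash
python3 m.py
```

```text
scene shelf z 0.04470331943575928
clip px [289. 190.] z [0.0567 0.0699 0.0744]
clip 436 c [483.5 -53.2] size [34.5 95.4] ang 75.75
housing all px [203. 218.] z [0.0637 0.1178 0.1364]
housing all 1643 c [ 528.8 -252.8] size [90.4 60.2] ang 76.25
housing top px [201. 207.] z [0.1289 0.1344 0.1376]
housing top 688 c [ 521.8 -251. ] size [89.6 46.9] ang 74.43
blower top px [375. 211.] z [0.125  0.1294 0.1321]
blower top 3724 c [650.7  73.8] size [218.  109.5] ang 87.04
key-ish px [386. 202.] z [0.1392 0.1415 0.1435]
key-ish 180 c [651.6  93.3] size [25.3 42.1] ang 85.65

side shelf z 0.04516788802964222
clip px [295. 227.] z [0.0533 0.0684 0.0757]
clip 348 c [481.1 -56.1] size [32.8 92.4] ang 77.16
housing all px [335. 269.] z [0.0632 0.1214 0.1375]
housing all 968 c [ 526.6 -255.3] size [87.8 58.2] ang 74.78
housing top px [334. 256.] z [0.1292 0.1353 0.1382]
housing top 465 c [ 519.9 -252.8] size [88.3 44.1] ang 74.74
blower top px [345. 175.] z [0.1249 0.1307 0.133 ]
blower top 1297 c [648.1  75.8] size [225.2 108.5] ang 87.03
key-ish px [345. 164.] z [0.1406 0.1428 0.1449]
key-ish 39 c [654.4  92. ] size [29.5 21. ] ang 6.18
```

Add to m.py:
```python
print('----')
for cam in('scene','side'):
    P=cloud(d[cam]);F=d[cam]['frame'];x,y,z=P[...,0],P[...,1],P[...,2]
    m=(x>.4)&(x<.6)&(y>.15)&(y<.32)&(z>.128)&(z<.145)
    q=P[m]; c,s=cv2.minEnclosingCircle((q[:,:2]*1000).astype(np.float32)); print(cam,'mug rim',len(q),np.round(c,1),round(s,1),np.nanmax(q[:,2]).round(4))
    b=(x>.4)&(x<.6)&(y>.13)&(y<.32)&(z>.055)&(z<.145); rect('mug all',P[b])
    rect('clip z',P[(x>.42)&(x<.55)&(y>-.13)&(y<0)&(z>.05)&(z<.09)])
    for n,b in(('torch',(x>.58)&(x<.85)&(y>-.45)&(y<-.2)&(z>.06)&(z<.16)),('carab',(x>.58)&(x<.85)&(y>-.2)&(y<-.045)&(z>.0495)&(z<.07))):
        rect(n,P[b])
```

```bash
python3 m.py | sed -n '/----/,$p'
```

Create go.py:
```python
import sys,numpy as np
from plant import r
from scipy.spatial.transform import Rotation as R
s=r.get_state(); a=[float(v) for v in sys.argv[1:]]
A=R.from_euler('xyz',s['eef_rot'],degrees=True)
print('at',s['tcp_pos'].round(4),s['eef_rot'].round(2),'shift',A.inv().apply(np.array(a[:3])-s['tcp_pos']).round(4),'rotvec',(A.inv()*R.from_euler('xyz',[180,0,a[3]],degrees=True)).as_rotvec(degrees=True).round(2))
```

```bash
python3 go.py .5 .2 .25 -64; python3 go.py .521 -.252 .2 -105.5
```

```text
----
scene mug rim 301 [505.5 227.8] 42.8 0.1392
mug all 1670 c [508.8 213.7] size [ 81.2 107.2] ang 17.4
clip z 468 c [482.3 -52.7] size [36.  98.3] ang 75.37
torch 1063 c [ 698.7 -304.6] size [40.4 50.8] ang 3.93
carab 452 c [ 693.8 -169. ] size [ 51.  154.9] ang 76.53
side mug rim 177 [503.8 226.3] 42.9 0.14
mug all 898 c [535.5 203.1] size [119.6 149.7] ang 80.13
clip z 403 c [479.9 -53.1] size [37.5 96. ] ang 74.4
torch 723 c [ 686.5 -309.9] size [40.6 50.1] ang 42.26
carab 271 c [ 691.8 -124.6] size [203.1 119.7] ang 1.61
at [0.2682 0.619  0.2259] [ 1.7993e+02 -1.0000e-02 -2.3430e+01] shift [ 0.3793  0.2924 -0.0237] rotvec [ 7.000e-02 -3.000e-02  4.057e+01]
at [0.2682 0.619  0.2259] [ 1.7993e+02 -1.0000e-02 -2.3430e+01] shift [0.5783 0.6987 0.0268] rotvec [ 5.000e-02 -6.000e-02  8.207e+01]
```

>>> step_hand(
  steps=[
    {"tx":0.032,"ty":0.024,"tz":-0.002,"wz":3.4},
    {"tx":0.063,"ty":0.049,"tz":-0.004,"wz":6.8},
    {"tx":0.095,"ty":0.073,"tz":-0.006,"wz":10},
    {"tx":0.126,"ty":0.097,"tz":-0.008,"wz":13.5},
    {"tx":0.158,"ty":0.122,"tz":-0.01,"wz":17},
    {"tx":0.19,"ty":0.146,"tz":-0.012,"wz":20},
    {"tx":0.221,"ty":0.17,"tz":-0.014,"wz":24},
    {"tx":0.253,"ty":0.195,"tz":-0.016,"wz":27},
    {"tx":0.284,"ty":0.219,"tz":-0.018,"wz":30.5},
    {"tx":0.316,"ty":0.244,"tz":-0.02,"wz":34},
    {"tx":0.348,"ty":0.268,"tz":-0.022,"wz":37},
    {"tx":0.379,"ty":0.292,"tz":-0.024,"wz":40.6},
  ],
  jaw=0.088,
)

```text
time_s: 1.15
tcp_pos: [0.5005, 0.1988, 0.2508]
eef_rot: [-180.0, 0.0, -64.2]
contact_force: [0.2, 0.7, 0.0]
gripper_width: 0.0876
gripper_force: 0.0
```

```bash
python3 go.py .521 -.252 .2 -105.5
```

```text
at [0.5005 0.1988 0.2508] [-1.7999e+02  1.0000e-02 -6.4150e+01] shift [0.4147 0.1781 0.0507] rotvec [-1.000e-02  1.000e-02  4.135e+01]
```

>>> step_hand(
  steps=[
    {"tx":0.035,"ty":0.015,"tz":0.002,"wz":3.4},
    {"tx":0.07,"ty":0.03,"tz":0.005,"wz":7},
    {"tx":0.104,"ty":0.045,"tz":0.01,"wz":10.4},
    {"tx":0.138,"ty":0.06,"tz":0.015,"wz":14},
    {"tx":0.173,"ty":0.075,"tz":0.02,"wz":17},
    {"tx":0.207,"ty":0.089,"tz":0.025,"wz":21},
    {"tx":0.242,"ty":0.104,"tz":0.03,"wz":24},
    {"tx":0.276,"ty":0.119,"tz":0.035,"wz":27.5},
    {"tx":0.311,"ty":0.134,"tz":0.04,"wz":31},
    {"tx":0.345,"ty":0.148,"tz":0.045,"wz":34.5},
    {"tx":0.38,"ty":0.163,"tz":0.05,"wz":38},
    {"tx":0.4147,"ty":0.1781,"tz":0.0507,"wz":41.4},
  ],
  jaw=0.088,
)

```text
time_s: 2.15
tcp_pos: [0.5207, -0.2517, 0.1988]
eef_rot: [179.9, 0.0, -105.6]
contact_force: [0.6, 0.4, -0.1]
gripper_width: 0.0877
gripper_force: 0.0
```

>>> step_hand(
  steps=[
    {},
    {},
  ],
)

```text
time_s: 2.32
tcp_pos: [0.5208, -0.252, 0.1989]
eef_rot: [179.9, -0.0, -105.6]
contact_force: [0.2, -0.0, 0.2]
gripper_width: 0.0877
gripper_force: 0.0
```

```bash
python3 go.py .521 -.252 .098 -105.5
```

Run:
```python
from h import *
from plant import r
c=r.capture('wrist'); cv2.imwrite('pics/w1.png',c['frame'][...,::-1]); P=cloud(c)
hsv=cv2.cvtColor(c['frame'],cv2.COLOR_RGB2HSV)
x,y,z=P[...,0],P[...,1],P[...,2]
m=(z>.128)&(z<.1375)&(abs(x-.52)<.08)&(abs(y+.25)<.08)&(hsv[...,2]<75)
k,l,st,_=cv2.connectedComponentsWithStats(m.astype(np.uint8));q=P[l==1+np.argmax(st[1:,4])]
print(len(q),np.median(q[:,2]),cv2.minAreaRect((q[:,:2]*1000).astype(np.float32)))
```

```text
at [ 0.5208 -0.252   0.1989] [ 1.7991e+02 -1.0000e-02 -1.0564e+02] shift [-1.000e-04 -3.000e-04  1.009e-01] rotvec [ 0.09 -0.01 -0.14]
6064 0.13531968236134567 ((520.9815673828125, -251.51004028320312), (89.35990905761719, 45.39995574951172), 74.69733428955078)
```

View pics/w1.png

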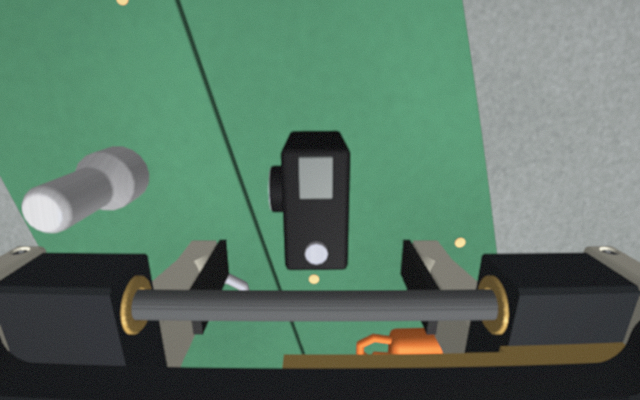

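The wrist view shows the housing at about (317,200), centred between the open fingers, with its port on the left towards the torch. The torch and clip are clear of the fingers. I'll descend and grip.

>>> step_hand(
  steps=[
    {"tz":0.02,"wz":-0.3},
    {"tz":0.04,"wz":-0.3},
    {"tz":0.06,"wz":-0.3},
    {"tz":0.08,"wz":-0.3},
    {"tz":0.095,"wz":-0.3},
    {"tz":0.101,"wz":-0.3},
    {"tz":0.101,"wz":-0.3},
  ],
  jaw=0.088,
)

```text
time_s: 2.95
tcp_pos: [0.5209, -0.2488, 0.0977]
eef_rot: [179.9, -0.0, -105.0]
contact_force: [-0.9, -0.0, 0.0]
gripper_width: 0.0874
gripper_force: 0.0
```

>>> step_hand(
  steps=[
    {},
    {},
    {},
    {},
    {},
    {},
    {},
    {},
    {},
    {},
  ],
  jaw=0.0,
  squeeze=25,
)

```text
time_s: 3.78
tcp_pos: [0.5214, -0.2501, 0.099]
eef_rot: [180.0, -0.0, -105.1]
contact_force: [-1.8, 0.2, 3.0]
gripper_width: 0.0463
gripper_force: 25.0
```

>>> step_hand(
  steps=[
    {"tz":-0.01},
    {"tz":-0.03},
    {"tz":-0.05},
    {"tz":-0.07},
    {"tz":-0.09},
    {"tz":-0.11},
    {"tz":-0.12},
    {"tz":-0.12},
  ],
  jaw=0.0,
  squeeze=25,
)

```text
time_s: 4.45
tcp_pos: [0.5227, -0.2503, 0.2214]
eef_rot: [-179.8, 0.0, -105.1]
contact_force: [0.1, -0.1, -2.4]
gripper_width: 0.0457
gripper_force: 24.9
```

```bash
python3 go.py .492 .0845 .217 -92.97
```

```text
at [ 0.5227 -0.2503  0.2214] [-1.7976e+02  2.0000e-02 -1.0511e+02] shift [-0.3152  0.117   0.004 ] rotvec [-2.400e-01 -1.000e-02 -1.214e+01]
```

>>> step_hand(
  steps=[
    {"tx":-0.015,"ty":0.006,"wz":-0.5},
    {"tx":-0.04,"ty":0.015,"wz":-1.5},
    {"tx":-0.07,"ty":0.026,"wz":-2.7},
    {"tx":-0.105,"ty":0.039,"wz":-4},
    {"tx":-0.14,"ty":0.052,"wz":-5.4},
    {"tx":-0.175,"ty":0.065,"wz":-6.7},
    {"tx":-0.21,"ty":0.078,"wz":-8},
    {"tx":-0.245,"ty":0.091,"wz":-9.4},
    {"tx":-0.275,"ty":0.102,"wz":-10.6},
    {"tx":-0.297,"ty":0.11,"wz":-11.5},
    {"tx":-0.31,"ty":0.115,"wz":-12.1},
    {"tx":-0.315,"ty":0.117,"wz":-12.1},
  ],
)

```text
time_s: 5.45
tcp_pos: [0.4899, 0.0865, 0.2174]
eef_rot: [179.9, -0.0, -92.9]
contact_force: [0.6, -1.2, -4.6]
gripper_width: 0.046
gripper_force: 25.0
```

>>> step_hand(
  steps=[
    {},
    {},
    {},
  ],
)

```text
time_s: 5.7
tcp_pos: [0.4905, 0.0837, 0.2183]
eef_rot: [179.9, -0.0, -93.1]
contact_force: [0.8, -0.3, -4.0]
gripper_width: 0.0461
gripper_force: 25.0
```

```bash
python3 go.py .492 .0845 .13 -92.97
```

Run:
```python
from h import *
from plant import r
for n in('scene','side','wrist'):
    c=r.capture(n); cv2.imwrite(f'pics/{n}2.png',c['frame'][...,::-1]); P=cloud(c)
    V=cv2.cvtColor(c['frame'],cv2.COLOR_RGB2HSV)[...,2]
    x,y,z=P[...,0],P[...,1],P[...,2]
    m=(z>.15)&(z<.245)&(abs(x-.49)<.08)&(abs(y-.084)<.055)&(V<75)
    q=P[m]; print(n,len(q),np.percentile(q[:,2],[1,99]),cv2.minAreaRect((q[:,:2]*1000).astype(np.float32)))
    m2=(z>.155)&(z<.205)&(abs(x-.49)<.08)&(abs(y-.084)<.06)
    q=P[m2];print(len(q), cv2.minAreaRect((q[:,:2]*1000).astype(np.float32)) if len(q)>9 else '')
```

```text
at [0.4905 0.0837 0.2183] [ 1.7995e+02 -3.0000e-02 -9.3080e+01] shift [-0.0009 -0.0015  0.0883] rotvec [ 0.05 -0.03 -0.11]
scene 946 [0.16633397 0.24401621] ((511.521240234375, 71.72648620605469), (97.55413818359375, 48.752174377441406), 63.50449752807617)
583 ((509.4841613769531, 72.91252136230469), (97.12525177001953, 43.913002014160156), 63.584075927734375)
side 518 [0.16830631 0.24428879] ((494.20654296875, 55.844261169433594), (45.27656936645508, 62.976722717285156), 86.79047393798828)
259 ((496.0008850097656, 78.9273452758789), (91.46659851074219, 60.335105895996094), 86.36699676513672)
wrist 3384 [0.17426667 0.24469148] ((495.615234375, 56.03017044067383), (39.48831558227539, 62.23332595825195), 89.32707977294922)
1110 ((500.6236267089844, 43.87220001220703), (65.68270874023438, 19.586387634277344), 23.222230911254883)
```

View pics/side2.png

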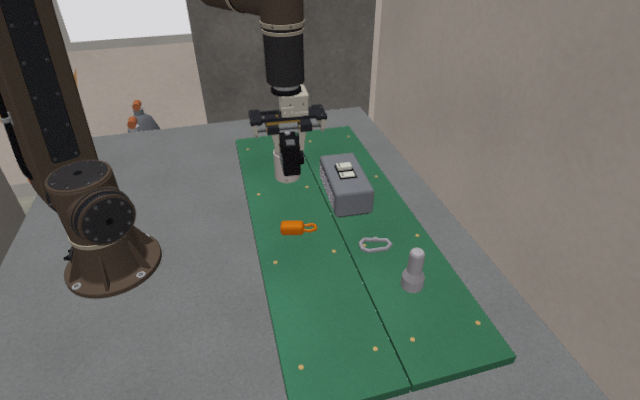

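The side view shows the housing held upright at (291,155), in front of the blower, with its port facing it. The mug behind it and the clip at (295,228) are untouched. I'll descend to just above the shelf and measure again there.

>>> step_hand(
  steps=[
    {"tx":-0.003,"ty":-0.001,"tz":0.01},
    {"tx":-0.0035,"ty":-0.0015,"tz":0.03},
    {"tx":-0.0035,"ty":-0.0015,"tz":0.05},
    {"tx":-0.0035,"ty":-0.0015,"tz":0.07},
    {"tx":-0.0035,"ty":-0.0015,"tz":0.09},
    {"tx":-0.0035,"ty":-0.0015,"tz":0.102},
    {"tx":-0.0035,"ty":-0.0015,"tz":0.108},
    {"tx":-0.0035,"ty":-0.0015,"tz":0.112},
    {"tx":-0.0035,"ty":-0.0015,"tz":0.113},
    {"tx":-0.0035,"ty":-0.0015,"tz":0.113},
    {"tx":-0.0035,"ty":-0.0015,"tz":0.113},
  ],
)

```text
time_s: 6.77
tcp_pos: [0.493, 0.0882, 0.1066]
eef_rot: [-179.9, 0.0, -93.0]
contact_force: [0.4, -0.5, -4.0]
gripper_width: 0.046
gripper_force: 25.0
```

Create m2.py:
```python
from h import *
from plant import r
d={n:r.capture(n) for n in('scene','side')}
for n,c in d.items():
    cv2.imwrite(f'pics/{n}_m2_{r.get_state()["time_s"]:.2f}.png',c['frame'][...,::-1]); P=cloud(c)
    hsv=cv2.cvtColor(c['frame'],cv2.COLOR_RGB2HSV);V=hsv[...,2]; S=hsv[...,1]
    x,y,z=P[...,0],P[...,1],P[...,2]
    m=(z>.052)&(z<.1)&(abs(x-.49)<.07)&(abs(y-.084)<.08)&(V<75)
    q=P[m]; print(n,len(q),'z',np.percentile(q[:,2],[1,99]).round(4),cv2.minAreaRect((q[:,:2]*1000).astype(np.float32)),'y',np.percentile(q[:,1],[1,99]).round(4),'x',np.percentile(q[:,0],[1,99]).round(4))
    t=(z>.128)&(z<.139)&(abs(x-.49)<.06)&(abs(y-.084)<.06)
    if t.sum()>20: q=P[t];print('  top',len(q),cv2.minAreaRect((q[:,:2]*1000).astype(np.float32)))
    for nm,(x0,x1,y0,y1,z0,z1) in {'clip':(.42,.55,-.13,0,.05,.09),'mug':(.46,.56,.18,.29,.128,.145)}.items():
        q=P[(x>x0)&(x<x1)&(y>y0)&(y<y1)&(z>z0)&(z<z1)]
        if len(q)>9: print('  ',nm,len(q),np.round(cv2.minAreaRect((q[:,:2]*1000).astype(np.float32))[0],1))
print(r.get_state()['tcp_pos'].round(4),r.get_state()['eef_rot'].round(2))
```

```bash
python3 m2.py
```

```text
scene 429 z [0.0545 0.0999] ((511.4800720214844, 77.19154357910156), (97.55130004882812, 42.85654830932617), 62.60780334472656) y [0.0408 0.1283] x [0.4719 0.5297]
  top 84 ((501.41864013671875, 48.786102294921875), (51.26122283935547, 24.842496871948242), 36.718650817871094)
   clip 468 [482.3 -52.5]
   mug 300 [504.9 225. ]
side 241 z [0.0561 0.0998] ((492.4354553222656, 59.617740631103516), (48.543113708496094, 63.303096771240234), 73.18656921386719) y [0.04   0.0734] x [0.4677 0.5283]
  top 99 ((491.7532653808594, 62.65086364746094), (46.6207389831543, 79.53497314453125), 89.93045806884766)
   clip 404 [488.4 -49.5]
[0.493  0.0882 0.1066] [-1.7993e+02  5.0000e-02 -9.3020e+01]
```

The housing origin is at about (0.4915, 0.086). The midpoint between mug and clip is (0.493, 0.0865) and the blower centre line is at y≈0.083, so this fits. Next I'll lower it gently.

>>> step_hand(
  steps=[
    {"tx":0.001,"tz":0.002},
    {"tx":0.001,"tz":0.004},
    {"tx":0.001,"tz":0.005},
    {"tx":0.001,"tz":0.006},
    {"tx":0.001,"tz":0.0065},
    {"tx":0.001,"tz":0.0065},
  ],
)

```text
time_s: 7.37
tcp_pos: [0.4923, 0.087, 0.0992]
eef_rot: [180.0, -0.0, -93.0]
contact_force: [0.8, 0.4, -5.0]
gripper_width: 0.0459
gripper_force: 25.0
```

>>> step_hand(
  steps=[
    {"tz":0.0005},
    {"tz":0.001},
    {"tz":0.0015},
    {"tz":0.0015},
  ],
)

```text
time_s: 7.7
tcp_pos: [0.4925, 0.0868, 0.0989]
eef_rot: [-180.0, -0.0, -93.0]
contact_force: [-5.8, -0.1, 8.5]
gripper_width: 0.0461
gripper_force: 25.0
```

It is in contact with the shelf, so I'll release and lift straight up.

>>> step_hand(
  steps=[
    {},
    {},
    {},
    {},
    {},
    {},
    {},
  ],
  jaw=0.08,
)

```text
time_s: 8.28
tcp_pos: [0.4925, 0.087, 0.0978]
eef_rot: [180.0, -0.0, -93.0]
contact_force: [-0.5, -1.0, -0.5]
gripper_width: 0.0793
gripper_force: 0.0
```

>>> step_hand(
  steps=[
    {"tz":-0.005},
    {"tz":-0.02},
    {"tz":-0.04},
    {"tz":-0.06},
    {"tz":-0.08},
    {"tz":-0.1},
    {"tz":-0.12},
    {"tz":-0.12},
    {"tz":-0.12},
  ],
)

```text
time_s: 9.03
tcp_pos: [0.493, 0.0873, 0.2193]
eef_rot: [-179.9, 0.1, -93.0]
contact_force: [-0.4, 0.0, -0.5]
gripper_width: 0.0802
gripper_force: 0.0
```

```bash
python3 m2.py; python3 go.py .651 .0935 .18 -93
```

```text
scene 532 z [0.0526 0.0998] ((511.65643310546875, 76.48397827148438), (96.3387222290039, 40.44424819946289), 63.607242584228516) y [0.0396 0.1271] x [0.4743 0.5295]
  top 563 ((493.03851318359375, 85.10879516601562), (89.49565887451172, 49.495357513427734), 87.16633605957031)
   clip 468 [481.9 -52.5]
   mug 309 [504.8 226.5]
side 274 z [0.0534 0.0994] ((496.860107421875, 65.38944244384766), (62.015159606933594, 57.101905822753906), 0.7886396050453186) y [0.0381 0.0871] x [0.4666 0.5272]
  top 259 ((491.0167236328125, 85.17611694335938), (93.22161102294922, 45.53422927856445), 86.818359375)
   clip 403 [479.7 -53.1]
   mug 167 [504.3 226. ]
[0.492  0.0869 0.2175] [179.97  -0.   -93.03]
at [0.492  0.0869 0.2175] [179.97  -0.   -93.03] shift [-0.015  -0.1584  0.0374] rotvec [ 0.03 -0.   -0.03]
```

The housing stands at (0.492, 0.085) with yaw about −3°, so it is well placed, and the mug and clip haven't moved. Next I'll close the fingers and go above the run key.

>>> step_hand(
  steps=[
    {"tx":-0.002,"ty":-0.02},
    {"tx":-0.004,"ty":-0.045},
    {"tx":-0.007,"ty":-0.075},
    {"tx":-0.01,"ty":-0.105},
    {"tx":-0.013,"ty":-0.135},
    {"tx":-0.015,"ty":-0.152},
    {"tx":-0.015,"ty":-0.1584,"tz":0.01},
    {"tx":-0.015,"ty":-0.1584,"tz":0.025},
    {"tx":-0.015,"ty":-0.1584,"tz":0.0374},
    {"tx":-0.015,"ty":-0.1584,"tz":0.0374},
    {"tx":-0.015,"ty":-0.1584,"tz":0.0374},
    {"tx":-0.015,"ty":-0.1584,"tz":0.0374},
  ],
  jaw=0,
  squeeze=10,
)

```text
time_s: 10.13
tcp_pos: [0.6512, 0.0935, 0.1807]
eef_rot: [-180.0, -0.0, -93.0]
contact_force: [-0.9, 0.0, 1.0]
gripper_width: 0.0053
gripper_force: 0.0
```

```bash
python3 go.py .651 .0935 .145 -93
```

Run:
```python
from h import *
from plant import r
c=r.capture('side');cv2.imwrite('pics/side5.png',cv2.resize(c['frame'][90:240,220:440,::-1],None,fx=3,fy=3))
```

```text
at [0.6512 0.0935 0.1807] [-1.800e+02 -2.000e-02 -9.301e+01] shift [0.     0.0002 0.0357] rotvec [-0.   -0.02 -0.01]
```

View pics/side5.png

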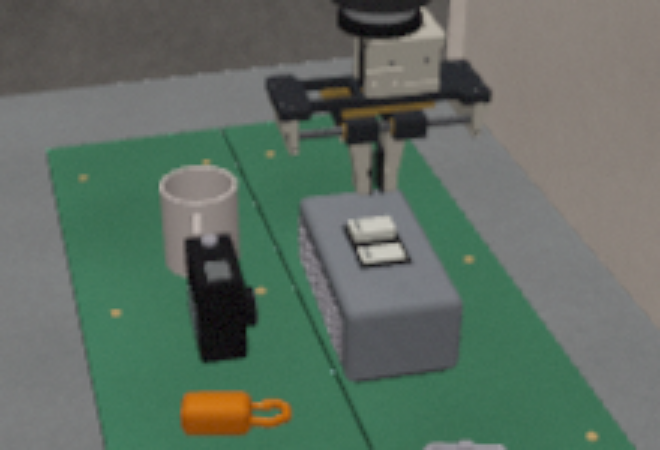

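The crop shows the housing upright at (218,295), with its port towards the grille. The shut fingertips at (375,190) hang above the raised run key at (372,228). Pressing now.

>>> step_hand(
  steps=[
    {"tz":0.01},
    {"tz":0.025},
    {"tz":0.034},
    {"tz":0.036},
    {"tz":0.038},
    {"tz":0.04},
    {"tz":0.042},
    {"tz":0.043},
    {"tz":0.043},
    {"tz":0.043},
  ],
  jaw=0,
  squeeze=10,
)

```text
time_s: 11.02
tcp_pos: [0.6517, 0.0937, 0.1377]
eef_rot: [-180.0, 0.0, -93.0]
contact_force: [-0.6, 0.2, 1.2]
gripper_width: 0.0007
gripper_force: 0.6
```

>>> step_hand(
  steps=[
    {"tz":0.001},
    {"tz":0.002},
    {"tz":0.003},
    {"tz":0.003},
    {"tz":0.003},
  ],
)

```text
time_s: 11.43
tcp_pos: [0.6517, 0.0937, 0.1345]
eef_rot: [-180.0, 0.0, -93.0]
contact_force: [1.0, -0.8, 1.4]
gripper_width: 0.0004
gripper_force: 0.5
```

>>> step_hand(
  steps=[
    {"tz":0.0005},
    {"tz":0.001},
    {"tz":0.0015},
    {"tz":0.0015},
  ],
)

```text
time_s: 11.77
tcp_pos: [0.6517, 0.0937, 0.1343]
eef_rot: [-179.9, 0.0, -93.0]
contact_force: [-3.4, 0.4, 9.5]
gripper_width: 0.0003
gripper_force: 4.6
```

>>> step_hand(
  steps=[
    {"tz":0.0005},
    {"tz":0.001},
    {"tz":0.0015},
    {"tz":0.0015},
  ],
)

```text
time_s: 12.1
tcp_pos: [0.6518, 0.0937, 0.1342]
eef_rot: [-179.9, 0.0, -93.0]
contact_force: [-6.8, -0.5, 16.9]
gripper_width: 0.0009
gripper_force: 8.8
```

The force is rising at z = 0.134, where the key bottoms out, so it is at its end stop. I'll retract and verify.

>>> step_hand(
  steps=[
    {"tz":-0.004},
    {"tz":-0.02},
    {"tz":-0.05},
    {"tz":-0.08},
    {"tz":-0.11},
    {"tz":-0.14},
    {"tz":-0.14},
    {"tz":-0.14},
  ],
)

```text
time_s: 12.77
tcp_pos: [0.6522, 0.0941, 0.2735]
eef_rot: [-179.8, 0.1, -93.0]
contact_force: [0.4, 1.1, -0.8]
gripper_width: 0.0002
gripper_force: 0.0
```

```bash
python3 m2.py
```

Run:
```python
from h import *
from plant import r
for n in('scene','side'):
    c=r.capture(n);P=cloud(c);V=c['frame'].min(2);x,y,z=P[...,0],P[...,1],P[...,2]
    for k,yy in(('run',.0937),('stop',.0558)):
        m=(V>150)&(abs(x-.6505)<.016)&(abs(y-yy)<.009)&(z>.12)&(z<.16); print(n,k,m.sum(),np.median(z[m]))
    if n=='scene': cv2.imwrite('pics/sc6.png',cv2.resize(c['frame'][110:340,150:470,::-1],None,fx=2.4,fy=2.4))
```

```text
scene 536 z [0.0525 0.0996] ((511.8910827636719, 76.50338745117188), (96.2929916381836, 40.753883361816406), 63.86676788330078) y [0.0395 0.1271] x [0.4749 0.5293]
  top 564 ((493.1912536621094, 85.13374328613281), (89.41889190673828, 47.02806091308594), 87.45618438720703)
   clip 468 [481.2 -52.5]
side 278 z [0.0524 0.0988] ((497.8274230957031, 74.1700210571289), (73.04349517822266, 60.838436126708984), 86.58304595947266) y [0.0386 0.0929] x [0.4667 0.5274]
  top 259 ((491.108642578125, 84.90654754638672), (91.76785278320312, 45.53589630126953), 86.79620361328125)
   clip 400 [479.9 -52.8]
   mug 176 [504.  226.4]
[0.6509 0.0937 0.2706] [ 1.7993e+02  1.0000e-02 -9.3030e+01]
scene run 94 0.13348303488569496
scene stop 105 0.14166248612840682
side run 35 0.13531835412372362
side stop 40 0.14273947937530984
```

View pics/sc6.png

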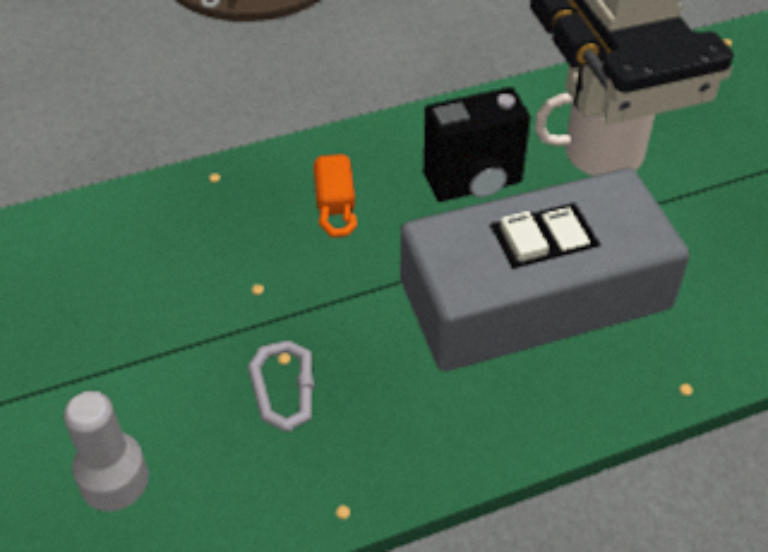

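The crop shows the run key down at (567,228) and the stop key up at (523,236). The housing stands upright at (475,145), port towards the grille, and everything else is in place.

```bash
python3 -c "
from plant import r
print(r.close_job())"
```

```text
the job is handed in; nothing more can be done
None
```

The camera housing stands upright midway between the mug and clip with its lens port facing the grille, the run key is fully down and the stop key up, no shift showed in the mug, clip, carabiner or torch, and the job was handed in after about 13 s.

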